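Space the dividers of the record-card rack with a hooked spacer block

TASK

Space the sliding dividers of the sloping card rack with the wooden hooked spacer block: keeping the block square to the sloping deck, lower it fully over the first divider (foot on the side of the front stop) and draw the divider down the slope until the foot just meets the front stop, then lift off and do the same with the second divider, drawing it until the foot just meets the first divider, without shoving that one along. Both gaps must end equal, as the block sets them; last, stand the block upright on the desk, let go of it, and leave the other things on the desk where they are.

Things in the scene. Friction and masses are not known exactly. Their poses are not given: they have to be found in the camera images.
- rack: Whole card rack, white painted, fixed on the desk; place and yaw vary. 240 mm long, 170 wide, 145 high at its far end. Origin: underside centre; z up, x towards its high end. Its base plate is 8 mm thick.
- deck: Sloping white deck of the rack, rising away from the robot at 0.45 rad (26 deg). Origin: on its upper surface, mid-width, at the upslope face of the front stop. Axes: x up the slope along the row, y across, z square out of the deck (leaning to the robot). Surface: x 0 to 252 mm, y 85 mm either way. Front stop: fixed white panel at the low end, x -12 to 0, 170 wide, 60 high.
- divider1 (a joint): First sliding divider (next to the front stop): the clear gap in m from front stop to divider; grows up the slope, 0 to 0.215, starts 0.074 to 0.095. Slides with about 5 N of friction, stays where left. Drawn by the hooked block until its foot meets the stop, the gap is 57 mm (foot 45 + slot play 12).
- divider2 (a joint): Second sliding divider, farther up the slope: the clear gap between the first and second dividers is divider2 - divider1 (m); it starts 75 to 121 mm. Friction as for the first. The block likewise sets 57 mm here.
- divider1_foot (a point): Bottom centre of the first divider: mid-thickness, mid-width, on the deck surface; axes as the deck's. Each divider is a plain grey plastic panel standing square on the deck, 10 mm thick along the row, 150 wide across it, top edge 60 mm out from the deck.
- divider2_foot (a point): The same point of the second divider, which is identical.
- spacer: Hooked spacer block of light wood, loose, 0.14 to 0.28 kg, standing on the desk left of the rack, its foot end to the robot, within 0.5 rad of world x. Origin: centre of its underside; x along its 77 mm length, y across its 40 mm, z up. In x: foot (45 mm) -38.5 to +6.5, open slot (22) to +28.5, hook leg (10) to +38.5. Foot and leg reach z 0 to 72, bridge over them z 72 to 84.
- spacer_slot (a point): Mid-slot point in the block's underside plane, at x = +17.5 mm of the block. The block's grip post, 26 x 26 mm, stands on the bridge at the block's x = y = 0, z 84 to 129. In use the block's x and z run along the deck's x and z, the divider in the slot, the underside on or just above the deck.
- stapler: Black stapler, 130 x 36 x 52 mm, loose bystander; origin under its centre. Block, stapler and mouse may stand in each other's places.
- mouse: Black computer mouse, 108 x 60 x 33 mm, loose bystander; origin under its centre.
- flask: Dark steel vacuum flask, 74 mm in diameter, 245 high, loose bystander; origin under its centre.
- phone: Phone lying flat, 148 x 72 x 10 mm, loose bystander; origin under its centre.
- stamp: Office stamp with a turned wooden handle, 50 x 34 x 72 mm, loose bystander; origin under its centre.
- mug: White mug, 76 mm in diameter, 95 high, loose bystander; origin under its centre.
- tape: Grey tape dispenser, 130 x 50 x 89 mm, loose bystander; origin under its centre.
Not all that is in view belongs to the job. There is more than one size of the spacer; the job needs the smallest.

How it is judged:
By the outcome, as a careful person would: the job done as asked, in the order asked, and still so for the second after the job is handed in, with the robot touching nothing.
It also fails if it takes over 62 s, if anything falls off the work surface, if the arm or the gripper's body presses on something with over 40 N, if the wrist force passes 120 N, or if a joint passes its speed limit or range.

ROBOT

A 6-joint arm with a two-finger parallel gripper is mounted at the origin on the work surface. World frame = base frame: x ahead of the robot, y to its left, z up, the work surface at z = 0. Lengths are in mm, angles in rad, forces in N, time in s.
With the tool pointing down it reaches from about 375 to 925 mm from the base axis. Payload 5.7 kg.
Tool frame: the origin (TCP) lies on the centre line of the jaws, within the pads' length; the fingertips stand 19 mm ahead of it and the grasp point (between the pads) is the TCP; z points along the fingers, y is the line along which they close (so a half turn about z gives the same grasp; the last joint's range is limited). The gripper opens to 85 mm and grips with 20 to 120 N. Pads are 22 mm wide; open, the fingers measure 114 mm over their backs; the gripper's body (76 mm by 85 mm) begins 54 mm behind the grasp point. The pads swing forward as they close: fully open they stand 13 mm farther back than shut.
Start: joints at [1.228, 0.359, 1.51, -0, 1.272, -0.115], TCP at [135.497, 584.471, 250.267] pointing down, gripper open.
Joint ranges: [-2.97, 2.97], [-1.01, 2.36], [0.21, 2.38], [-0.96, 4.11], [0.2, 2.71], [-2.98, 2.98]. Speed limits (rad/s): [2.39, 2.39, 3.14, 3.14, 3.14, 3.14].

INTERFACE

Orientations are given as a 3x3 rotation matrix whose columns are the frame's x, y, z axes.
In Python, from plant import manip gives the robot as it stands.
- The arm moves only by the shell command python3 -m jog 'ROWS' [FORCE]. ROWS is text: rows parted by semicolons, each of 5 numbers parted by spaces: the shift along the world's x, y, z in mm, then the turn about the world's z in rad, then the finger opening in mm, from 0 to 85.4. In form: tx ty tz roll claw; .... A call has exactly 5 rows; each row is the pose to reach, as a shift and turn from the pose commanded when the call began; what a row does not reach only later rows make up. A row lasts 1/12 s, in which the tool goes at most 41.7 mm and 7.16 degrees, less where a joint would pass 70% of its speed; a pose out of reach is approached as far as the arm can. A call with a gripper value outside its range is refused whole. The fingers move at their own pace and stop on an object; FORCE is the grip in N (left out, the last holds). Time passes only in rows, so rows that repeat a pose let the fingers close, or fill a call up. It gives the time, the measured TCP pose, the force and the opening at its end, in the units of the state.
- manip.read_state(): the state, without advancing time (a new reading comes with each control period).
- manip.snapshot(name): name is "scene" or "top" or "wrist"; returns the picture (420x560x3 uint8, blue, green, red); there is no depth.
- manip.camera_model(name): a dict with "mtx" (3x3 intrinsics, pixels), "cam_to_world" (4x4, takes a point from camera to world coordinates); the wrist camera has in their place "hand_eye" (4x4, takes a point from camera to tool coordinates, whose origin is the TCP and whose axes are the flange's). Camera axes: x right, y down, z forward; pixel columns grow to the right and rows downward; lengths in mm; the calibration is good to about 2 mm. A picture is of the moment at which its call begins: read the wrist's pose just before it. camera_model takes no time and is no camera call.
- manip.close_job(): hands the job in, once; it reports no verdict.
Trained networks look in the newest picture that a camera, given by its name, has taken for a name from the list of things; names that differ only in an ending like _2 or _b are one class to them, and where a whole thing is asked for, a point or a joint stands for the part that bears it (a point fixed in the world has none). Each returns a list of dicts, best first, with "conf" (0 to 1); they miss things now and then, are a little off and sometimes report something else, mostly with a low value. They report only what shows in the picture. A call takes as long as a camera call. They do not tell look-alikes from the thing itself.
- manip.masks_of(camera, name): "mask" (420x560 bool, what is visible of it) and "box" ([left, top, width, height] in pixels, round what is visible of it).
The state is a dict: "time": time; "q": joint angles; "joint_velocities": joint speeds; "joint_torque": joint torques, N m; "eef_pos": TCP position; "tool_rot": TCP orientation; "ft_force": force on the tool from outside, world axes, zero at the start; "wrist_torque": the same for the moment, N m; "grip_width": finger opening in mm.
Only numpy, scipy, OpenCV 4.12 (cv2) and the standard library are available. Lean on these libraries where they do the work, as an engineer would, in place of code of your own. Each camera call takes 0.05 s, during which the arm holds its last target. There are 200 camera calls.

## Working session

There is one attempt and no reset: what is moved stays moved. The work goes in short steps, Python scripts to look and compute and a shell command to move; the robot and the scene stay as the last step left them, time stands still between calls to the robot, and variables do not carry over. Pictures are saved under pics/ and viewed, on a budget of 16 in all, crops included, one or two more only if the job needs it, and the job is handed in when it is done.

```bash
ls; mkdir -p pics; python3 - <<'E'
from plant import manip
import cv2,numpy as np
a=manip.snapshot("scene");b=manip.snapshot("top")
cv2.imwrite("pics/a.png",np.vstack([cv2.resize(a,(400,300)),cv2.resize(b,(400,300))]) if 0 else np.hstack([cv2.resize(a,(400,300)),cv2.resize(b,(400,300))]))
cv2.imwrite("pics/scene0.png",a);cv2.imwrite("pics/top0.png",b)
for c in("scene","top"):
  m=manip.camera_model(c);print(c,m["mtx"].tolist(),np.round(m["cam_to_world"],3).tolist())
  for n in("spacer","divider1","rack"):
    print(n,[(round(d["conf"],2),d["box"]) for d in manip.masks_of(c,n)])
E
```

```text
pics
scene [[427.22442497822107, 0.0, 283.4698279429785], [0.0, 427.22442497822107, 205.20503880444448], [0.0, 0.0, 1.0]] [[-0.847, 0.404, -0.346, 920.05], [0.532, 0.642, -0.552, 649.39], [-0.001, -0.651, -0.759, 971.42], [0.0, 0.0, 0.0, 1.0]]
spacer [(0.9, [289.3, 259.0, 35.2, 40.7]), (0.61, [291.2, 297.8, 41.9, 73.1]), (0.6, [314.3, 179.2, 45.7, 66.0])]
divider1 [(0.91, [237.8, 151.9, 32.7, 46.5]), (0.64, [203.5, 154.7, 31.9, 49.5])]
rack [(0.64, [185.1, 151.7, 113.1, 91.4]), (0.43, [228.5, 283.8, 19.3, 23.6])]
top [[546.9332345127963, 0.0, 279.3469281172963], [0.0, 546.9332345127963, 207.61514192973317], [0.0, 0.0, 1.0]] [[-0.023, -0.992, 0.123, 328.889], [-1.0, 0.023, -0.002, 4.26], [-0.001, -0.123, -0.992, 1499.822], [0.0, 0.0, 0.0, 1.0]]
spacer [(0.76, [127.5, 132.5, 50.6, 47.9]), (0.66, [235.2, 228.9, 24.1, 43.5]), (0.62, [410.3, 136.5, 27.1, 48.1]), (0.59, [192.5, 165.9, 17.1, 34.6])]
divider1 [(0.96, [298.9, 187.4, 62.3, 12.7]), (0.75, [300.7, 145.7, 58.6, 13.5])]
rack [(0.63, [295.4, 127.8, 68.7, 107.5])]
```

View pics/scene0.png

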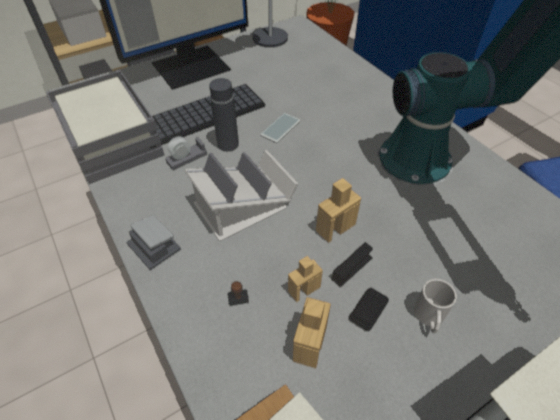

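View pics/top0.png

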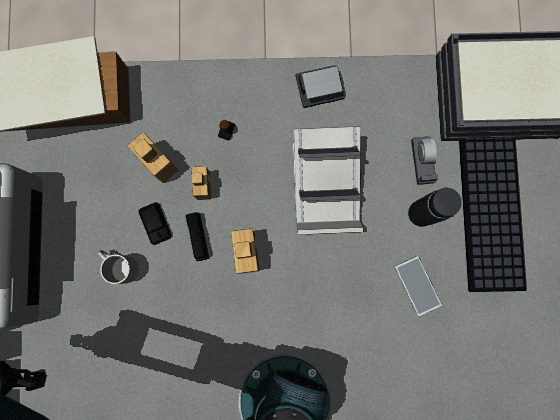

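```bash
cat > h.py <<'E'
from plant import manip
import cv2,numpy as np
from scipy.optimize import minimize
from itertools import product
S=.45;c,s=np.cos(S),np.sin(S)
def box(x0,x1,y0,y1,z0,z1): return np.array(list(product((x0,x1),(y0,y1),(z0,z1))),float)
SP=[box(-38.5,6.5,-20,20,0,72),box(28.5,38.5,-20,20,0,72),box(-38.5,38.5,-20,20,72,84),box(-13,13,-13,13,84,129)]
def cam(n):
  m=manip.camera_model(n)
  if "hand_eye" in m:
    st=manip.read_state();T=np.eye(4);T[:3,:3]=st["tool_rot"];T[:3,3]=st["eef_pos"];M=T@np.array(m["hand_eye"])
  else: M=np.array(m["cam_to_world"])
  return np.array(m["mtx"]),np.linalg.inv(M)
def proj(cm,P):
  K,E=cm;q=(np.asarray(P)@E[:3,:3].T+E[:3,3])@K.T;return q[:,:2]/q[:,2:]
def yawT(P,x,y,a,z=0):
  R=np.array([[np.cos(a),-np.sin(a),0],[np.sin(a),np.cos(a),0],[0,0,1]]);return P@R.T+[x,y,z]
def deck2rack(P,h0,x0):  # deck coords -> rack coords, deck origin at (x0,0,h0) in rack
  R=np.array([[c,0,-s],[0,1,0],[s,0,c]]);return P@R.T+[x0,0,h0]
def render(cm,parts):
  im=np.zeros((420,560),np.uint8)
  for P in parts: cv2.fillConvexPoly(im,cv2.convexHull(np.round(proj(cm,P)*16).astype(np.int32)),1,shift=4)
  return im>0
def iou(a,b): return (a&b).sum()/max(1,(a|b).sum())
def soft(a): return cv2.GaussianBlur(a.astype(np.float32),(0,0),1.2)
def fit(f,obs,x0,step):
  # f(params)->parts ; obs list of (cam,mask)
  def cost(p): return sum(((soft(render(cm,f(p)))-soft(m))**2).sum()/m.sum() for cm,m in obs)
  best=None
  for k in range(3):
    sx=np.vstack([x0]+[np.array(x0)+np.eye(len(x0))[i]*step[i]/(k+1)*(-1)**k for i in range(len(x0))])
    r=minimize(cost,x0,method="Nelder-Mead",options=dict(initial_simplex=sx,xatol=.02,fatol=1e-5,maxiter=600));x0=r.x
  return r.x,[round(iou(render(cm,f(r.x)),m),3) for cm,m in obs]
def ground(cm,uv,z=0):
  K,E=cm;M=np.linalg.inv(E);d=M[:3,:3]@np.linalg.inv(K)@[uv[0],uv[1],1];o=M[:3,3];return o+d*(z-o[2])/d[2]
E
cat > m1.py <<'E'
from h import *
cs,ct=cam("scene"),cam("top")
manip.snapshot("scene");manip.snapshot("top")
S_=manip.masks_of("scene","spacer");T_=manip.masks_of("top","spacer")
near=lambda L,u,v:min(L,key=lambda d:np.hypot(d["box"][0]+d["box"][2]/2-u,d["box"][1]+d["box"][3]/2-v))
ms,mt=near(S_,306,279),near(T_,201,183)
print(ms["box"],mt["box"])
g=ground(ct,(201,183),60);print(g)
f=lambda p:[yawT(P,p[0],p[1],p[2]/100) for P in SP]
for a in(-20,20):
  print("spacer",fit(f,[(cs,ms["mask"]),(ct,mt["mask"])],[g[0],g[1],a],[15,15,20]))
# dividers: as boxes in deck frame; rack pose params x,y,yaw, d1,d2 (deck origin height h0 unknown)
DS=manip.masks_of("scene","divider1");DT=manip.masks_of("top","divider1")
d=[near(DS,254,175),near(DT,330,194),near(DS,219,179),near(DT,330,152)]
for k in d: print(k["conf"],k["box"])
# p: deck origin x,y,z (world), yaw, d1,d2
def dk(P,p): return yawT(deck2rack(P,0,0),p[0],p[1],p[3]/100,p[2])
D=lambda p,i:[dk(box(p[4+i],p[4+i]+10,-75,75,0,60),p)]
def cost(p):
  return sum(((soft(render(cm,D(p,i)))-soft(k["mask"]))**2).sum()/k["mask"].sum() for k,cm,i in zip(d,(cs,ct,cs,ct),(0,0,1,1)))
o=ground(ct,(330,232),30);p=np.array([o[0],o[1],30,0,85,180.])
for it in range(4):
  sx=np.vstack([p]+[p+np.eye(6)[i]*[10,10,5,5,8,8][i]*(-1)**it for i in range(6)])
  p=minimize(cost,p,method="Nelder-Mead",options=dict(initial_simplex=sx,maxiter=800)).x
print("rack",p.round(1),[round(iou(render(cm,D(p,i)),k["mask"]),3) for k,cm,i in zip(d,(cs,ct,cs,ct),(0,0,1,1))])
a=cv2.imread("pics/scene0.png");b=cv2.imread("pics/top0.png")
def edges(P):
  return [(i,j) for i in range(8) for j in range(i) if bin(i^j).count("1")==1]
r=fit(f,[(cs,ms["mask"]),(ct,mt["mask"])],[g[0],g[1],0],[15,15,20])[0]
big=[]
for im,cm,(u,v,w) in((a,cs,(170,140,180)),(b,ct,(180,110,200))):
  w=int(w);im=cv2.resize(im[v:v+180,u:u+w],None,fx=2.1,fy=2.1,interpolation=cv2.INTER_CUBIC)
  for P in f(r)+D(p,0)+D(p,1)+[dk(box(-12,0,-85,85,0,60),p),dk(box(0,252,-85,85,-1,0),p)]:
    q=((proj(cm,P)-[u,v]+.5)*2.1).astype(int)
    for i,j in edges(P): cv2.line(im,tuple(map(int,q[i])),tuple(map(int,q[j])),(0,0,255),1)
  big.append(im)
cv2.imwrite("pics/b.png",np.hstack(big))
E
python3 m1.py
```

```text
[290.2, 259.7, 33.2, 39.2] [194.7, 167.2, 14.3, 33.2]
[578.93992445 209.31797599  60.        ]
spacer (array([583.13910458, 210.36157602,   6.96778774]), [np.float64(0.929), np.float64(0.901)])
spacer (array([583.12189252, 210.20623675,   7.03596321]), [np.float64(0.926), np.float64(0.9)])
0.88 [239.9, 150.7, 31.2, 49.4]
0.69 [300.2, 187.5, 60.1, 9.9]
0.97 [205.3, 157.0, 32.2, 47.0]
0.61 [296.6, 144.2, 64.7, 13.5]
rack [ 484.5 -126.7   37.6    0.6   65.7  178.3] [np.float64(0.876), np.float64(0.865), np.float64(0.839), np.float64(0.85)]
```

View pics/b.png

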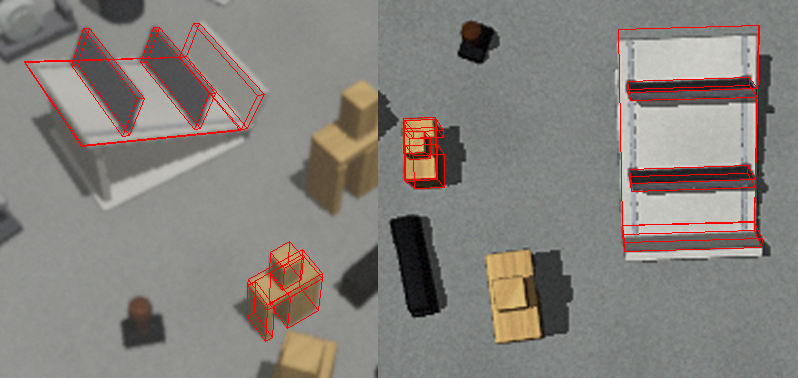

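```bash
cat > m2.py <<'E'
from h import *
cs,ct=cam("scene"),cam("top")
manip.snapshot("scene");manip.snapshot("top")
near=lambda L,u,v:min(L,key=lambda d:np.hypot(d["box"][0]+d["box"][2]/2-u,d["box"][1]+d["box"][3]/2-v))
DS=manip.masks_of("scene","divider1");DT=manip.masks_of("top","divider1")
d=[near(DS,254,175)["mask"],near(DT,330,194)["mask"],near(DS,219,179)["mask"],near(DT,330,152)["mask"]]
R=[near(manip.masks_of("scene","rack"),240,197)["mask"]|d[0]|d[2],near(manip.masks_of("top","rack"),330,181)["mask"]|d[1]|d[3]]
# p: rack x,y,yaw*100, x0(deck origin in rack), d1,d2 ; h0
H0=145-252*s
def W(P,p): return yawT(deck2rack(P,H0,p[3]),p[0],p[1],p[2]/100)
D=lambda p,i:[W(box(p[4+i],p[4+i]+10,-75,75,0,60),p)]
def RK(p):
  side=np.vstack([box(-120,120,-85,85,0,8)])
  deck=W(box(-12,252,-85,85,-8,0),p)
  return [yawT(side,p[0],p[1],p[2]/100),deck,W(box(-12,0,-85,85,-8,60),p),np.vstack([yawT(box(100,120,-85,85,0,8),p[0],p[1],p[2]/100),W(box(235,252,-85,85,-8,0),p)]),np.vstack([yawT(box(-120,-100,-85,85,0,8),p[0],p[1],p[2]/100),W(box(-12,0,-85,85,-8,0),p)])]+D(p,0)+D(p,1)
def terms(p): return [(cs,D(p,0),d[0]),(ct,D(p,0),d[1]),(cs,D(p,1),d[2]),(ct,D(p,1),d[3]),(cs,RK(p),R[0]),(ct,RK(p),R[1])]
def cost(p): return sum(((soft(render(cm,P))-soft(m))**2).sum()/m.sum()*w for (cm,P,m),w in zip(terms(p),(1,1,1,1,3,3)))
g=ground(ct,(329,181),50);p=np.array([g[0],g[1],0,-107,85,180.])
for it in range(5):
  sx=np.vstack([p]+[p+np.eye(6)[i]*[10,10,5,8,8,8][i]*(-1)**it for i in range(6)])
  p=minimize(cost,p,method="Nelder-Mead",options=dict(initial_simplex=sx,maxiter=800)).x
print("H0",H0,"rack",p.round(1),"deck origin",W(np.zeros((1,3)),p).round(1),[round(iou(render(cm,P),m),3) for cm,P,m in terms(p)])
a=cv2.imread("pics/scene0.png");b=cv2.imread("pics/top0.png")
big=[]
for im,cm,(u,v) in((a,cs,(175,140)),(b,ct,(265,110))):
  k=3.;im=cv2.resize(im[v:v+140,u:u+130],None,fx=k,fy=k,interpolation=cv2.INTER_CUBIC)
  for P in [yawT(box(-120,120,-85,85,0,8),*p[:2],p[2]/100)]+D(p,0)+D(p,1)+[W(box(-12,0,-85,85,0,60),p),W(box(0,252,-85,85,-1,0),p)]:
    q=((proj(cm,P)-[u,v]+.5)*k).astype(int)
    for i in range(8):
      for j in range(i):
        if bin(i^j).count("1")==1: cv2.line(im,tuple(map(int,q[i])),tuple(map(int,q[j])),(0,0,255),1)
  big.append(im)
cv2.imwrite("pics/c.png",np.hstack(big))
st=manip.read_state();print(np.round(st["tool_rot"],3).tolist(),st["time"])
print("wristcam",np.round(manip.camera_model("wrist")["hand_eye"],2).tolist(),manip.camera_model("wrist")["mtx"])
E
python3 m2.py
```

```text
H0 35.38868540396999 rack [ 577.2 -127.2    1.1 -103.    77.2  189.3] deck origin [[ 474.3 -128.3   35.4]] [np.float64(0.927), np.float64(0.861), np.float64(0.874), np.float64(0.815), np.float64(0.949), np.float64(0.963)]
[[-0.974, 0.226, -0.0], [0.226, 0.974, -0.0], [-0.0, -0.0, -1.0]] 1.0
wristcam [[0.0, -0.96, -0.29, 72.74], [1.0, 0.0, -0.0, 0.33], [0.0, -0.29, 0.96, -124.23], [0.0, 0.0, 0.0, 1.0]] [[359.466854     0.         280.8471173 ]
 [  0.         359.466854   201.17109074]
 [  0.           0.           1.        ]]
```

View pics/c.png

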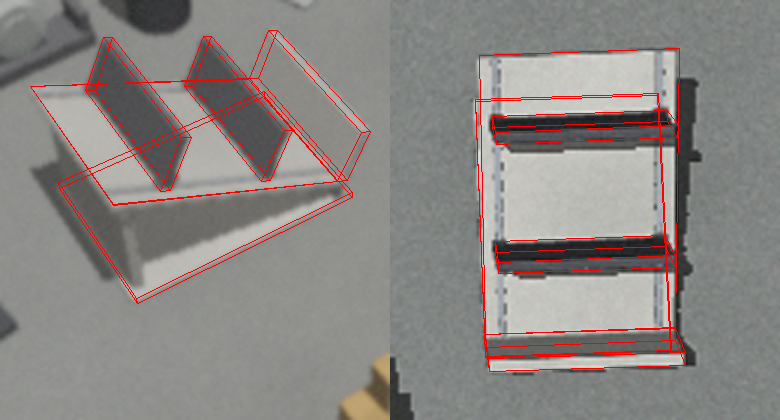

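```bash
python3 -m jog '32 -26.7 0 0.06 60;64 -53.4 0 0.12 60;96 -80.1 0 0.18 60;128 -107 0 0.24 60;160 -134 0 0.3 60' 40
python3 -m jog '32 -26.7 0 0 60;64 -53.4 0 0 60;96 -80.1 0 0 60;128 -107 0 0 60;160 -134 0 0 60'
python3 -m jog '32 -26.5 0 0 60;64 -53 0 0 60;96 -79.5 0 0 60;128 -106 0 0 60;128 -106 0 0 60'
cat > w1.py <<'E'
from h import *
st=manip.read_state();cw=cam("wrist");im=manip.snapshot("wrist")
L=manip.masks_of("wrist","spacer")
for k in L: print(k["conf"],k["box"])
f=lambda p:[yawT(P,p[0],p[1],p[2]/100) for P in SP]
pr=render(cw,f([583,210,7]))
m=max(L,key=lambda k:iou(k["mask"],pr))["mask"]
p=fit(f,[(cw,m)],[583,210,7],[8,8,10]);print(p,np.round(st["eef_pos"],1),np.round(st["tool_rot"],3).tolist())
k=1.
for P in f(p[0]):
  q=proj(cw,P).astype(int)
  for i in range(8):
    for j in range(i):
      if bin(i^j).count("1")==1: cv2.line(im,tuple(map(int,q[i])),tuple(map(int,q[j])),(0,0,255),1)
cv2.imwrite("pics/w1.png",im)
E
python3 w1.py
```

```text
time: 1.42
eef_pos: [296.3, 449.5, 250.4]
tool_rot: [[-0.997, -0.076, 0.0], [-0.076, 0.997, 0.0], [-0.0, 0.0, -1.0]]
ft_force: [0.0, 0.7, -0.6]
grip_width: 60.2
time: 1.83
eef_pos: [456.3, 315.4, 250.5]
tool_rot: [[-0.997, -0.072, 0.0], [-0.072, 0.997, 0.0], [-0.0, 0.0, -1.0]]
ft_force: [-0.1, 0.9, 0.4]
grip_width: 60.3
time: 2.25
eef_pos: [589.3, 205.9, 250.4]
tool_rot: [[-0.998, -0.067, 0.005], [-0.067, 0.998, -0.002], [-0.005, -0.003, -1.0]]
ft_force: [0.1, 0.2, 0.5]
grip_width: 59.9
0.85 [133.6, 0.2, 71.6, 9.2]
0.79 [354.6, 178.4, 161.0, 151.1]
0.72 [263.0, 123.0, 51.5, 98.7]
(array([583.36971702, 210.96250168,   5.44088818]), [np.float64(0.94)]) [589.3 205.9 250.4] [[-0.998, -0.067, 0.005], [-0.067, 0.998, -0.002], [-0.005, -0.003, -1.0]]
```

View pics/w1.png

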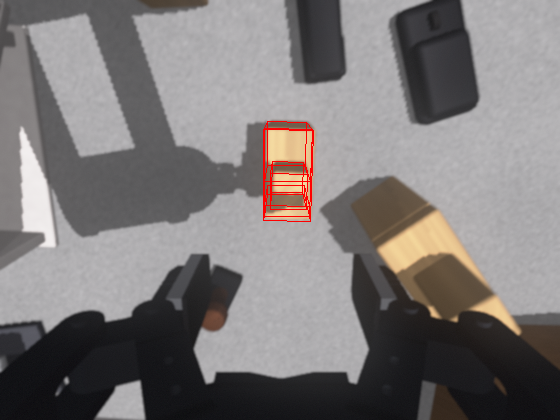

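```bash
python3 -m jog '0 0 -36 0 44;0 0 -72 0 44;0 0 -108 0 44;0 0 -138 0 44;0 0 -138 0 44' 40
python3 -m jog '0 0 0 0 0;0 0 0 0 0;0 0 0 0 0;0 0 0 0 0;0 0 0 0 0' 40
python3 -m jog '0 0 0 0 0;0 0 20 0 0;0 0 40 0 0;0 0 60 0 0;0 0 60 0 0'
```

```text
time: 2.77
eef_pos: [576.8, 211.0, 106.4]
tool_rot: [[-0.997, -0.074, -0.012], [-0.074, 0.997, -0.003], [0.012, -0.002, -1.0]]
ft_force: [-0.2, -0.6, 0.7]
grip_width: 44.4
time: 3.18
eef_pos: [583.9, 211.3, 114.0]
tool_rot: [[-0.997, -0.072, 0.003], [-0.072, 0.997, 0.001], [-0.003, 0.0, -1.0]]
ft_force: [-0.7, 0.8, -2.1]
grip_width: 25.4
time: 3.6
eef_pos: [585.7, 211.6, 176.7]
tool_rot: [[-0.997, -0.072, 0.007], [-0.072, 0.997, 0.002], [-0.008, 0.001, -1.0]]
ft_force: [0.6, -0.1, -1.0]
grip_width: 25.5
```

```bash
python3 -m jog '0 0 36 0 0;0 0 72 0 0;0 0 108 0 0;0 0 140 0 0;0 -36 158 0 0'
python3 -m jog '-24 -30 0 -0.06 0;-48 -60 0 -0.06 0;-72 -90 0 -0.06 0;-96 -120 0 -0.06 0;-120 -150 0 -0.06 0'
python3 -m jog '-10 -10 0 0 0;-20 -20 0 0 0;-20 -20 0 0 0;-20 -20 0 0 0;-20 -20 0 0 0'
cat > w2.py <<'E'
from h import *
import sys
cs,ct=cam("scene"),cam("top")
manip.snapshot("scene");manip.snapshot("top")
st=manip.read_state();cw=cam("wrist");im=manip.snapshot("wrist")
H0=145-252*s
def W(P,p): return yawT(deck2rack(P,H0,p[3]),p[0],p[1],p[2]/100)
D=lambda p,i:[W(box(p[4+i],p[4+i]+10,-75,75,0,60),p)]
p=np.array([577.2,-127.2,1.1,-103,77.2,189.3])
T=[]
for n,cm in(("scene",cs),("top",ct),("wrist",cw)):
  L=manip.masks_of(n,"divider1")
  for i in(0,1):
    pr=render(cm,D(p,i));b=max(L,key=lambda k:iou(k["mask"],pr)) if L else None
    if b is not None and iou(b["mask"],pr)>.3: T.append((cm,i,b["mask"],n))
    print(n,i,b and (b["conf"],b["box"],round(iou(b["mask"],pr),2)))
def go(T,p,free):
  def cost(v):
    q=p.copy();q[free]=v
    return sum(((soft(render(cm,D(q,i)))-soft(m))**2).sum()/m.sum() for cm,i,m,_ in T)
  v=p[free]
  for it in range(4):
    sx=np.vstack([v]+[v+np.eye(len(v))[i]*6*(-1)**it for i in range(len(v))])
    v=minimize(cost,v,method="Nelder-Mead",options=dict(initial_simplex=sx,maxiter=600)).x
  q=p.copy();q[free]=v;return q
for nm in(("scene",),("top",),("wrist",),("scene","top","wrist")):
  t=[x for x in T if x[3] in nm]
  if t:
    q=go(t,p,[1,2,4,5]);print(nm,"y %.1f yaw %.3f d1 %.1f d2 %.1f (with deck origin x at %.1f)"%(q[1],q[2]/100,q[4],q[5],p[0]-103),[round(iou(render(cm,D(q,i)),m),2) for cm,i,m,_ in t])
for P in D(q,0)+D(q,1)+[W(box(-12,0,-85,85,0,60),q),W(box(0,252,-85,85,-1,0),q)]:
  z=proj(cw,P).astype(int)
  for i in range(8):
    for j in range(i):
      if bin(i^j).count("1")==1: cv2.line(im,tuple(map(int,z[i])),tuple(map(int,z[j])),(0,0,255),1)
cv2.imwrite("pics/w2.png",im);print(np.round(st["eef_pos"],1),st["time"],np.round(st["ft_force"],1))
E
python3 w2.py
```

```text
time: 4.02
eef_pos: [584.3, 179.9, 333.9]
tool_rot: [[-0.997, -0.077, 0.006], [-0.077, 0.997, 0.005], [-0.006, 0.005, -1.0]]
ft_force: [1.4, -0.3, -1.4]
grip_width: 25.5
time: 4.43
eef_pos: [461.2, 23.9, 329.5]
tool_rot: [[-1.0, -0.013, -0.001], [-0.013, 1.0, -0.0], [0.001, -0.0, -1.0]]
ft_force: [0.7, -0.5, -3.3]
grip_width: 25.8
time: 4.85
eef_pos: [443.6, 5.3, 330.2]
tool_rot: [[-1.0, -0.012, 0.001], [-0.012, 1.0, 0.0], [-0.001, 0.0, -1.0]]
ft_force: [-0.2, 0.1, -2.8]
grip_width: 25.6
scene 0 (0.57, [237.2, 152.5, 35.5, 45.7], np.float64(0.89))
scene 1 (0.34, [187.3, 152.1, 110.9, 89.4], np.float64(0.14))
top 0 (0.63, [324.6, 186.5, 35.5, 11.0], np.float64(0.51))
top 1 (0.88, [298.7, 145.6, 61.3, 11.8], np.float64(0.84))
wrist 0 (0.84, [75.5, 245.8, 156.0, 15.1], np.float64(0.72))
wrist 1 (0.6, [117.6, 356.0, 17.2, 22.0], np.float64(0.04))
('scene',) y -127.6 yaw 0.008 d1 77.7 d2 190.9 (with deck origin x at 474.2) [np.float64(0.89)]
('top',) y -127.2 yaw 0.015 d1 77.5 d2 189.5 (with deck origin x at 474.2) [np.float64(0.51), np.float64(0.85)]
('wrist',) y -124.6 yaw 0.018 d1 78.8 d2 188.1 (with deck origin x at 474.2) [np.float64(0.91)]
('scene', 'top', 'wrist') y -126.0 yaw 0.006 d1 79.0 d2 189.0 (with deck origin x at 474.2) [np.float64(0.86), np.float64(0.51), np.float64(0.85), np.float64(0.89)]
[443.7   5.5 330.1] 4.95 [-0.5  0.1 -2.4]
```

View pics/w2.png

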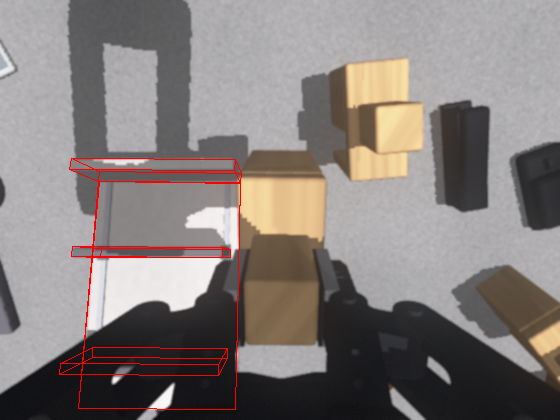

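```bash
python3 -m jog '-4 -33 -10 0 0;-8 -66 -35 0 0;-12 -99 -60 0 0;-17.5 -131.5 -85 0 0;-17.5 -131.5 -100 0 0'
python3 -m jog '0 0 -10 0 0;0 0 -20 0 0;0 0 -28 0 0;0 0 -33 0 0;0 0 -33 0 0' 30
python3 - <<'E'
from h import *
im=manip.snapshot("scene");print(manip.read_state()["eef_pos"])
cv2.imwrite("pics/d.png",cv2.resize(im[130:270,170:350],None,fx=3,fy=3,interpolation=cv2.INTER_CUBIC))
E
```

```text
time: 5.57
eef_pos: [424.6, -131.1, 228.4]
tool_rot: [[-1.0, -0.01, -0.001], [-0.01, 1.0, -0.003], [0.002, -0.003, -1.0]]
ft_force: [-0.1, -0.8, -2.3]
grip_width: 25.6
time: 5.98
eef_pos: [425.1, -126.1, 196.4]
tool_rot: [[-1.0, -0.013, -0.002], [-0.013, 1.0, 0.001], [0.002, 0.001, -1.0]]
ft_force: [-0.5, 0.3, -1.9]
grip_width: 25.4
[ 425.44258479 -126.26286087  197.02957664]
```

View pics/d.png

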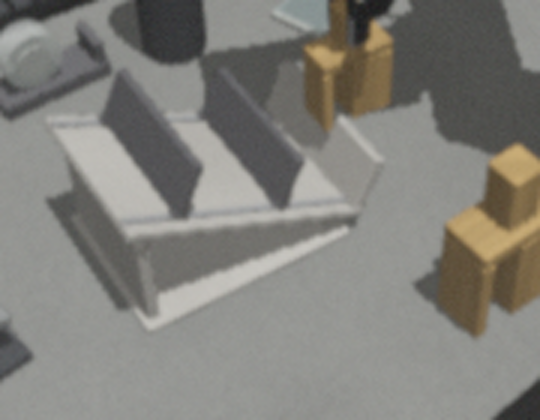

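```bash
python3 -m jog '-4 0 0 0 0;-11 0 -4.5 0 0;-18.5 0 -9 0 0;-25 0 -16 0 0;-31 0 -24.5 0 0'
python3 -m jog '-3 0 -5 0 0;-6 0 -10 0 0;-9 0 -15 0 0;-11 0 -20 0 0;-11 0 -20 0 0'
cat > tl.py <<'E'
from h import *
import sys
# estimate tilt of held block from scene+top images: model pivot at TCP-113 along block z, params tilt, slide
def held(p,st):
  th=p[0]/100;R=np.array([[np.cos(th),0,-np.sin(th)],[0,1,0],[np.sin(th),0,np.cos(th)]])
  t=np.array(st["eef_pos"]);yx=np.array(st["tool_rot"])[:,1];ya=np.arctan2(-yx[0],yx[1])
  return [yawT((P-[p[1],0,p[2]])@R.T,t[0],t[1],ya,t[2]) for P in SP]
st=manip.read_state();obs=[]
for n in("scene","top","wrist"):
  cm=cam(n);im=manip.snapshot(n);L=manip.masks_of(n,"spacer");pr=render(cm,held([45,0,113],st))
  if n=="scene": sim=im
  if L:
    b=max(L,key=lambda k:iou(k["mask"],pr));print(n,b["conf"],b["box"],round(iou(b["mask"],pr),2))
    if iou(b["mask"],pr)>.4: obs.append((cm,b["mask"],n))
def run(o):
  def cost(p): return sum((((soft(render(cm,held(p,st)))-soft(m))*(soft(m)*0+1))**2).sum()/m.sum() for cm,m,_ in o)+((p[1])/4)**2*.02+((p[2]-113)/3)**2*.02
  best=min((minimize(cost,[a,0,113],method="Nelder-Mead",options=dict(initial_simplex=[[a,0,113],[a+15,0,113],[a,5,113],[a,0,117]],maxiter=400)) for a in(10,35,55)),key=lambda r:r.fun);return best
for o in [[x] for x in obs]+[obs]:
  r=run(o);print([x[2] for x in o],"tilt %.3f dx %.1f h %.1f cost %.3f"%(r.x[0]/100,r.x[1],r.x[2],r.fun))
print(np.round(st["eef_pos"],1),np.round(st["ft_force"],1),st["time"])
if len(sys.argv)>1: cv2.imwrite(sys.argv[1],cv2.resize(sim[110:270,150:350],None,fx=3.5,fy=3.5,interpolation=cv2.INTER_CUBIC))
E
python3 tl.py pics/e.png
```

```text
time: 6.45
eef_pos: [395.1, -127.1, 173.3]
tool_rot: [[-1.0, -0.012, 0.004], [-0.012, 1.0, -0.002], [-0.004, -0.002, -1.0]]
ft_force: [2.4, -0.9, 1.8]
grip_width: 25.4
time: 6.87
eef_pos: [383.0, -126.6, 151.9]
tool_rot: [[-1.0, -0.012, -0.001], [-0.012, 1.0, 0.0], [0.001, 0.0, -1.0]]
ft_force: [4.1, -0.1, -2.3]
grip_width: 25.6
scene 0.76 [273.3, 138.6, 32.5, 39.0] 0.76
top 0.76 [126.3, 129.3, 50.4, 53.7] 0.0
wrist 0.79 [235.6, 210.3, 89.0, 167.9] 0.83
['scene'] tilt 0.463 dx -2.7 h 114.1 cost 0.166
['wrist'] tilt 0.507 dx -0.2 h 114.2 cost 0.105
['scene', 'wrist'] tilt 0.502 dx -0.8 h 114.5 cost 0.270
[ 383.  -126.6  151.9] [ 4.1 -0.1 -2.3] 6.8667
```

View pics/e.png

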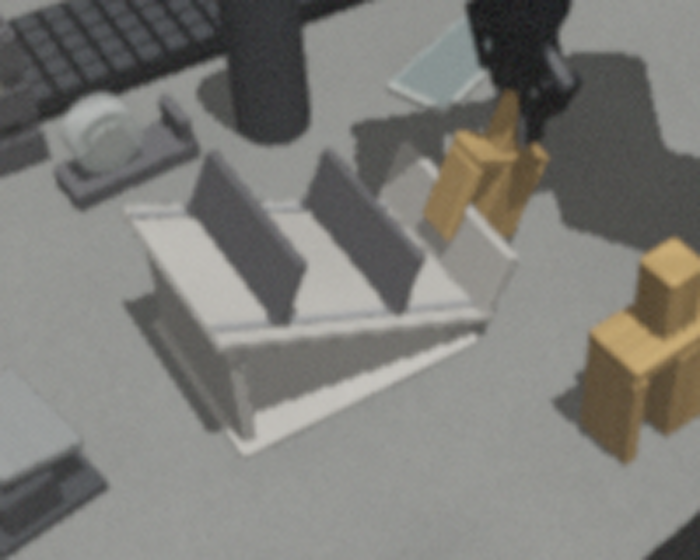

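```bash
python3 -m jog '-5 0 15 0 0;-10 0 30 0 0;-14 0 42 0 0;-14 0 66 0 0;-14 0 88 0 0'
python3 -m jog '25 0 -3 0 0;50 1 -6 0 0;75 1 -9 0 0;84 1 -11 0 0;84 1 -11 0 0' 40
python3 tl.py pics/f.png
```

```text
time: 7.58
eef_pos: [366.9, -125.4, 240.7]
tool_rot: [[-1.0, -0.012, -0.005], [-0.012, 1.0, 0.002], [0.005, 0.002, -1.0]]
ft_force: [0.5, -0.8, -2.5]
grip_width: 25.6
time: 8.0
eef_pos: [454.0, -125.3, 229.0]
tool_rot: [[-1.0, -0.013, -0.002], [-0.013, 1.0, 0.001], [0.002, 0.001, -1.0]]
ft_force: [-0.9, 1.1, -2.7]
grip_width: 25.4
scene 0.84 [251.7, 126.4, 33.1, 43.0] 0.82
top 0.93 [127.2, 132.1, 49.8, 48.7] 0.0
wrist 0.61 [235.7, 210.0, 88.8, 170.6] 0.86
['scene'] tilt 0.467 dx -1.7 h 113.1 cost 0.108
['wrist'] tilt 0.431 dx -0.7 h 114.6 cost 0.109
['scene', 'wrist'] tilt 0.466 dx 0.2 h 115.5 cost 0.226
[ 454.  -125.3  229. ] [-0.9  1.1 -2.7] 8.0
```

View pics/f.png

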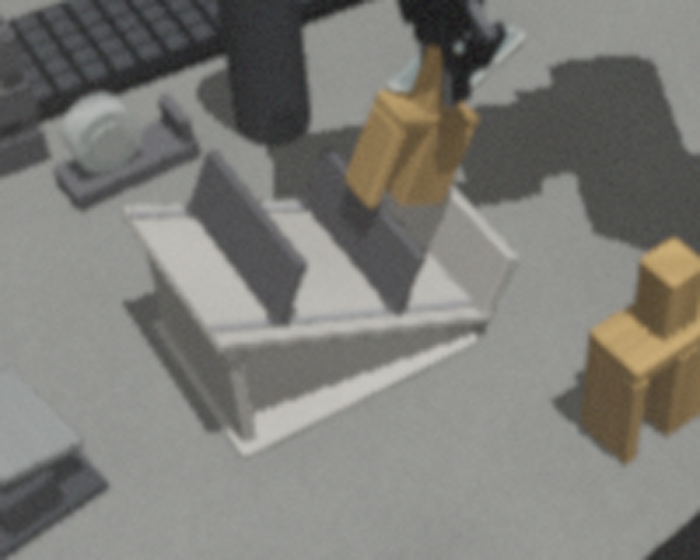

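```bash
python3 -m jog '3.5 0 -7.2 0 0;7 0 -14.4 0 0;10.4 0 -21.6 0 0;10.4 0 -21.6 0 0;10.4 0 -21.6 0 0'
python3 -m jog '3.5 0 -7.2 0 0;7 0 -14.4 0 0;10.4 0 -21.6 0 0;13 0 -27 0 0;13 0 -27 0 0'
python3 - <<'E'
from h import *
st=manip.read_state();im=manip.snapshot("scene");im2=manip.snapshot("wrist")
cv2.imwrite("pics/g.png",np.hstack([cv2.resize(im[120:240,180:330],None,fx=2.8,fy=2.8,interpolation=cv2.INTER_CUBIC),cv2.resize(im2[100:400,100:460],(380,336))]))
print(np.round(st["eef_pos"],1),np.round(st["ft_force"],1),np.round(st["wrist_torque"],2))
E
```

```text
time: 8.72
eef_pos: [463.5, -125.3, 207.3]
tool_rot: [[-1.0, -0.012, -0.002], [-0.012, 1.0, 0.001], [0.002, 0.001, -1.0]]
ft_force: [0.4, 0.8, -1.6]
grip_width: 25.3
time: 9.13
eef_pos: [476.7, -125.3, 179.7]
tool_rot: [[-1.0, -0.012, -0.002], [-0.012, 1.0, 0.001], [0.002, 0.001, -1.0]]
ft_force: [-0.8, 0.7, -1.9]
grip_width: 25.8
[ 476.7 -125.3  179.7] [-0.8  0.7 -1.9] [ 0.04  0.01 -0.05]
```

View pics/g.png

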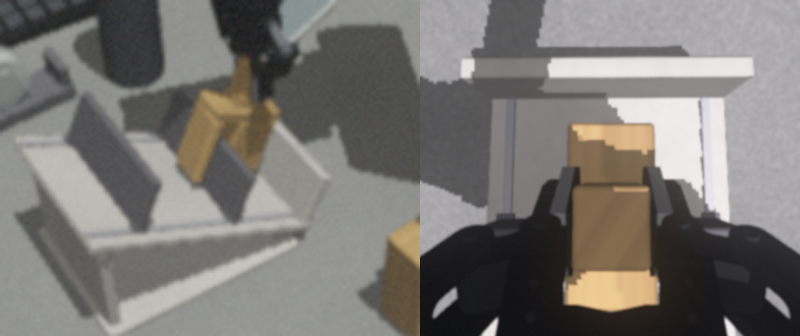

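```bash
python3 -m jog '2.2 0 -4.5 0 0;4 0 -8.2 0 0;5.2 0 -10.8 0 0;5.2 0 -10.8 0 0;5.2 0 -10.8 0 0'
python3 -m jog '0.4 0 -0.9 0 0;0.9 0 -1.8 0 0;1.3 0 -2.7 0 0;1.3 0 -2.7 0 0;1.3 0 -2.7 0 0'
```

```text
time: 9.65
eef_pos: [482.0, -125.5, 170.2]
tool_rot: [[-1.0, -0.012, -0.0], [-0.012, 1.0, -0.0], [0.0, 0.0, -1.0]]
ft_force: [-0.0, 0.0, -1.7]
grip_width: 25.7
time: 10.07
eef_pos: [483.3, -125.5, 167.7]
tool_rot: [[-1.0, -0.012, -0.0], [-0.012, 1.0, -0.0], [0.0, -0.0, -1.0]]
ft_force: [0.3, -0.2, -1.4]
grip_width: 25.5
```

```bash
python3 -m jog '0.3 0 -0.7 0 0;0.6 0 -1.3 0 0;0.6 0 -1.3 0 0;0.6 0 -1.3 0 0;0.6 0 -1.3 0 0'
python3 -m jog '0.3 0 -0.7 0 0;0.6 0 -1.3 0 0;0.6 0 -1.3 0 0;0.6 0 -1.3 0 0;0.6 0 -1.3 0 0'
```

```text
time: 10.48
eef_pos: [483.5, -125.6, 166.9]
tool_rot: [[-1.0, -0.012, -0.001], [-0.012, 1.0, -0.0], [0.001, -0.0, -1.0]]
ft_force: [-4.0, -0.2, 5.3]
grip_width: 25.3
time: 10.9
eef_pos: [483.0, -125.7, 166.2]
tool_rot: [[-1.0, -0.013, -0.002], [-0.013, 1.0, -0.001], [0.002, -0.001, -1.0]]
ft_force: [-10.0, -0.2, 15.0]
grip_width: 25.0
```

```bash
python3 -m jog '0 0 0 0 0;-0.2 0 0.5 0 0;-0.4 0 0.9 0 0;-0.4 0 0.9 0 0;-0.4 0 0.9 0 0' 100
python3 -m jog '-2.7 0 -1.3 0 0;-5.4 0 -2.6 0 0;-8.1 0 -3.9 0 0;-8.1 0 -3.9 0 0;-8.1 0 -3.9 0 0'
```

```text
time: 11.32
eef_pos: [483.1, -125.7, 166.5]
tool_rot: [[-1.0, -0.013, -0.002], [-0.013, 1.0, -0.001], [0.002, -0.0, -1.0]]
ft_force: [-6.0, -1.0, 7.9]
grip_width: 25.0
time: 11.73
eef_pos: [481.1, -126.0, 165.8]
tool_rot: [[-1.0, -0.011, 0.011], [-0.011, 1.0, -0.001], [-0.011, -0.001, -1.0]]
ft_force: [1.5, 4.8, 22.7]
grip_width: 25.0
```

```bash
python3 -m jog '-0.4 0 0.9 0 0;-0.9 0 1.8 0 0;-0.9 0 1.8 0 0;-0.9 0 1.8 0 0;-0.9 0 1.8 0 0'
python3 tl.py
```

```text
time: 12.15
eef_pos: [475.4, -125.6, 163.7]
tool_rot: [[-1.0, -0.012, 0.0], [-0.012, 1.0, -0.0], [-0.0, -0.0, -1.0]]
ft_force: [0.9, 0.1, 0.0]
grip_width: 24.8
scene 0.84 [247.0, 148.5, 31.3, 38.0] 0.64
top 0.67 [129.1, 130.9, 45.6, 50.9] 0.0
wrist 0.74 [234.0, 210.9, 91.1, 169.8] 0.81
['scene'] tilt 0.481 dx -1.1 h 113.0 cost 0.364
['wrist'] tilt 0.480 dx -1.6 h 114.7 cost 0.143
['scene', 'wrist'] tilt 0.459 dx -1.9 h 114.3 cost 0.511
[ 475.4 -125.6  163.7] [0.9 0.1 0. ] 12.15
```

```bash
python3 -m jog '-1.8 0 -0.9 0 0;-3.6 0 -1.7 0 0;-5.4 0 -2.6 0 0;-7.2 0 -3.5 0 0;-7.2 0 -3.5 0 0'
python3 -m jog '-1.8 0 -0.9 0 0;-3.6 0 -1.7 0 0;-3.6 0 -1.7 0 0;-3.6 0 -1.7 0 0;-3.6 0 -1.7 0 0'
```

```text
time: 12.87
eef_pos: [468.5, -125.8, 160.4]
tool_rot: [[-1.0, -0.012, 0.002], [-0.012, 1.0, -0.001], [-0.002, -0.001, -1.0]]
ft_force: [5.5, -0.1, -1.5]
grip_width: 24.7
time: 13.28
eef_pos: [464.8, -125.8, 158.8]
tool_rot: [[-1.0, -0.012, 0.001], [-0.012, 1.0, -0.001], [-0.001, -0.001, -1.0]]
ft_force: [4.5, -0.1, -2.7]
grip_width: 24.8
```

```bash
python3 -m jog '-1.8 0 -0.9 0 0;-3.6 0 -1.7 0 0;-3.6 0 -1.7 0 0;-3.6 0 -1.7 0 0;-3.6 0 -1.7 0 0'
python3 -m jog '-0.5 0 -0.2 0 0;-0.9 0 -0.4 0 0;-0.9 0 -0.4 0 0;-0.9 0 -0.4 0 0;-0.9 0 -0.4 0 0'
python3 -m jog '-0.5 0 -0.2 0 0;-0.9 0 -0.4 0 0;-0.9 0 -0.4 0 0;-0.9 0 -0.4 0 0;-0.9 0 -0.4 0 0'
```

```text
time: 13.7
eef_pos: [460.9, -125.8, 157.1]
tool_rot: [[-1.0, -0.012, 0.0], [-0.012, 1.0, -0.0], [-0.0, -0.0, -1.0]]
ft_force: [4.3, -0.9, -2.6]
grip_width: 24.8
time: 14.12
eef_pos: [460.2, -125.8, 156.7]
tool_rot: [[-1.0, -0.012, 0.001], [-0.012, 1.0, -0.001], [-0.001, -0.001, -1.0]]
ft_force: [4.1, -1.3, -2.9]
grip_width: 24.6
time: 14.53
eef_pos: [459.4, -125.8, 156.3]
tool_rot: [[-1.0, -0.012, 0.001], [-0.012, 1.0, -0.001], [-0.001, -0.001, -1.0]]
ft_force: [5.7, -1.5, -2.0]
grip_width: 25.2
```

```bash
for i in 1; do python3 -m jog '-0.5 0 -0.2 0 0;-0.9 0 -0.4 0 0;-0.9 0 -0.4 0 0;-0.9 0 -0.4 0 0;-0.9 0 -0.4 0 0'; done
python3 -m jog '-0.5 0 -0.2 0 0;-0.9 0 -0.4 0 0;-0.9 0 -0.4 0 0;-0.9 0 -0.4 0 0;-0.9 0 -0.4 0 0'
```

```text
time: 14.95
eef_pos: [458.4, -125.8, 155.9]
tool_rot: [[-1.0, -0.012, 0.001], [-0.012, 1.0, -0.001], [-0.001, -0.001, -1.0]]
ft_force: [4.4, -1.4, -2.5]
grip_width: 25.1
time: 15.37
eef_pos: [457.5, -125.8, 155.5]
tool_rot: [[-1.0, -0.012, 0.001], [-0.012, 1.0, -0.001], [-0.001, -0.001, -1.0]]
ft_force: [5.0, -1.7, -3.4]
grip_width: 25.0
```

```bash
python3 -m jog '-0.5 0 -0.2 0 0;-0.9 0 -0.4 0 0;-0.9 0 -0.4 0 0;-0.9 0 -0.4 0 0;-0.9 0 -0.4 0 0'
python3 -m jog '-0.5 0 -0.2 0 0;-0.9 0 -0.4 0 0;-0.9 0 -0.4 0 0;-0.9 0 -0.4 0 0;-0.9 0 -0.4 0 0'
```

```text
time: 15.78
eef_pos: [456.6, -125.8, 155.1]
tool_rot: [[-1.0, -0.012, 0.001], [-0.012, 1.0, -0.001], [-0.001, -0.001, -1.0]]
ft_force: [5.4, -1.7, -2.6]
grip_width: 24.8
time: 16.2
eef_pos: [455.8, -125.8, 154.7]
tool_rot: [[-1.0, -0.012, 0.001], [-0.012, 1.0, -0.001], [-0.001, -0.001, -1.0]]
ft_force: [4.0, -1.5, -2.3]
grip_width: 24.7
```

```bash
python3 -m jog '-0.5 0 -0.2 0 0;-0.9 0 -0.4 0 0;-0.9 0 -0.4 0 0;-0.9 0 -0.4 0 0;-0.9 0 -0.4 0 0'
python3 -m jog '-0.5 0 -0.2 0 0;-0.9 0 -0.4 0 0;-0.9 0 -0.4 0 0;-0.9 0 -0.4 0 0;-0.9 0 -0.4 0 0'
python3 - <<'E'
from h import *
cv2.imwrite("pics/k.png",np.hstack([cv2.resize(manip.snapshot("wrist")[120:330,150:400],None,fx=1.9,fy=1.9),cv2.resize(manip.snapshot("scene")[130:230,200:290],None,fx=3.6,fy=3.99)]))
E
```

```text
time: 16.62
eef_pos: [455.2, -125.8, 154.5]
tool_rot: [[-1.0, -0.012, 0.001], [-0.012, 1.0, -0.001], [-0.001, -0.001, -1.0]]
ft_force: [5.5, -0.7, -2.3]
grip_width: 24.9
time: 17.03
eef_pos: [455.1, -125.8, 154.5]
tool_rot: [[-1.0, -0.012, 0.003], [-0.012, 1.0, -0.001], [-0.003, -0.001, -1.0]]
ft_force: [7.3, 0.4, 0.6]
grip_width: 25.0
```

View pics/k.png

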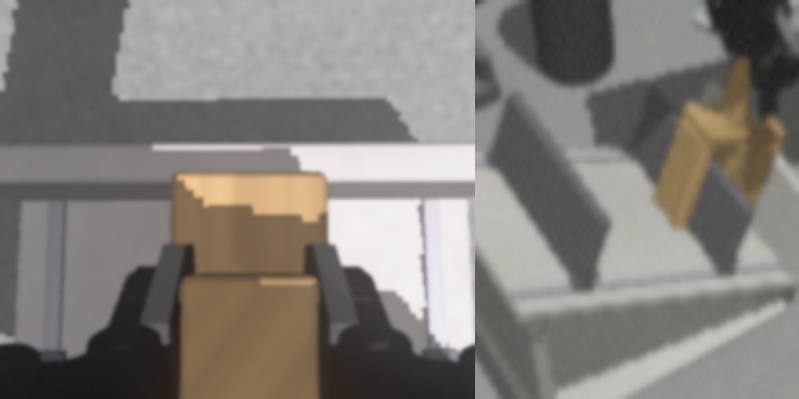

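```bash
python3 -m jog '0.9 0 0.4 0 0;1.3 0 -0.5 0 0;1.7 0 -1.4 0 0;2.2 0 -2.3 0 0;2.2 0 -2.3 0 0' 35
python3 -m jog '0 0 0 0 0;0 0 0 0 0;0 0 0 0 0;0 0 0 0 0;0 0 0 0 0'
```

```text
time: 17.55
eef_pos: [455.9, -125.9, 153.2]
tool_rot: [[-1.0, -0.012, 0.001], [-0.013, 1.0, -0.001], [-0.001, -0.001, -1.0]]
ft_force: [-2.2, -0.1, 20.5]
grip_width: 25.0
time: 17.97
eef_pos: [455.8, -125.9, 153.2]
tool_rot: [[-1.0, -0.012, 0.001], [-0.012, 1.0, -0.001], [-0.001, -0.001, -1.0]]
ft_force: [-1.8, -0.1, 20.0]
grip_width: 24.7
```

```bash
python3 -m jog '0 0 0 0 0;0 0 0 0 0;-0.5 0 0.9 0 0;-1 0 2 0 0;-1 0 2 0 0' 100
python3 -m jog '-0.5 0 -0.2 0 0;-0.9 0 -0.4 0 0;-0.9 0 -0.4 0 0;-0.9 0 -0.4 0 0;-0.9 0 -0.4 0 0'
```

```text
time: 18.38
eef_pos: [455.5, -125.7, 153.9]
tool_rot: [[-1.0, -0.012, 0.002], [-0.012, 1.0, -0.0], [-0.002, -0.0, -1.0]]
ft_force: [4.2, 0.8, 3.3]
grip_width: 24.7
time: 18.8
eef_pos: [455.4, -125.7, 153.8]
tool_rot: [[-1.0, -0.012, 0.003], [-0.012, 1.0, -0.001], [-0.003, -0.001, -1.0]]
ft_force: [5.9, 1.2, 4.5]
grip_width: 24.7
```

```bash
python3 -m jog '2 0 1.2 0 0;4 0 2.2 0 0;5.9 0 3.9 0 0;5.9 0 3.9 0 0;5.9 0 3.9 0 0'
python3 -m jog '-4.4 0 9 0 0;-10.9 0 22.5 0 0;-18.4 0 38 0 0;-26.1 0 54 0 0;-33 0 68.4 0 0'
cat > w3.py <<'E'
from h import *
import sys
o=np.array([470.7,-127.2,35.4]) ;H=0
def W(P,y,a): return yawT(deck2rack(P,0,0),o[0],o[1]+y,a,o[2])
D=lambda d,y=0,a=.012:[W(box(d,d+10,-75,75,0,60),y,a)]
G=[57,192.5] if len(sys.argv)<2 else [float(x) for x in sys.argv[1:3]]
for n in("scene","top","wrist"):
  cm=cam(n);manip.snapshot(n);L=manip.masks_of(n,"divider1")
  for i in(0,1):
    pr=render(cm,D(G[i]));b=max(L,key=lambda k:iou(k["mask"],pr),default=None)
    if b is None or iou(b["mask"],pr)<.35: continue
    m=b["mask"]
    f=lambda p:D(p[0],p[1])
    r=fit(f,[(cm,m)],[G[i],0],[8,5]);print(n,i,"d %.1f y %.1f"%tuple(r[0]),r[1],round(b["conf"],2))
st=manip.read_state();print(np.round(st["eef_pos"],1),np.round(st["ft_force"],1),st["time"])
E
python3 w3.py; python3 tl.py
```

```text
time: 19.22
eef_pos: [458.4, -125.0, 156.4]
tool_rot: [[-1.0, -0.012, -0.003], [-0.012, 1.0, 0.001], [0.003, 0.001, -1.0]]
ft_force: [0.8, -0.3, -1.5]
grip_width: 24.9
time: 19.63
eef_pos: [425.3, -125.2, 226.4]
tool_rot: [[-1.0, -0.012, -0.001], [-0.012, 1.0, 0.0], [0.001, 0.0, -1.0]]
ft_force: [0.3, 0.1, -1.5]
grip_width: 25.0
scene 0 d 61.3 y -0.0 [np.float64(0.92)] 0.9
scene 1 d 195.0 y -0.9 [np.float64(0.926)] 0.6
top 1 d 193.0 y 1.6 [np.float64(0.893)] 0.9
[ 426.4 -125.3  224.7] [ 0.2  0.5 -1.7] 19.9333
scene 0.57 [260.2, 125.3, 35.9, 38.9] 0.79
top 0.76 [233.6, 230.4, 26.9, 42.6] 0.0
wrist 0.79 [234.7, 210.2, 90.3, 169.3] 0.82
['scene'] tilt 0.473 dx -2.5 h 113.9 cost 0.118
['wrist'] tilt 0.485 dx -0.9 h 114.8 cost 0.132
['scene', 'wrist'] tilt 0.455 dx -2.1 h 114.7 cost 0.251
[ 426.4 -125.3  224.7] [ 0.2  0.5 -1.7] 19.9333
```

```bash
python3 -m jog '31 0.4 13.7 0 0;62 0.8 27.5 0 0;93 1.1 41.2 0 0;124 1.5 55 0 0;124 1.5 55 0 0'
python3 -m jog '0 0 0 0 0;0 0 0 0 0;0 0 0 0 0;0 0 0 0 0;0 0 0 0 0'
python3 - <<'E'
from h import *
st=manip.read_state();im=manip.snapshot("scene")
print(np.round(st["eef_pos"],1),np.round(st["ft_force"],1))
cv2.imwrite("pics/l.png",cv2.resize(im[90:250,170:310],None,fx=3.5,fy=3.5,interpolation=cv2.INTER_CUBIC))
E
python3 tl.py
```

```text
time: 20.65
eef_pos: [558.4, -125.1, 283.3]
tool_rot: [[-1.0, -0.013, 0.01], [-0.013, 1.0, -0.002], [-0.01, -0.003, -1.0]]
ft_force: [2.0, -0.6, -1.3]
grip_width: 24.6
time: 21.07
eef_pos: [549.6, -124.0, 279.9]
tool_rot: [[-1.0, -0.012, -0.001], [-0.012, 1.0, 0.0], [0.001, 0.0, -1.0]]
ft_force: [0.1, 0.4, -1.7]
grip_width: 24.7
[ 549.6 -124.   279.9] [ 0.1  0.4 -1.7]
scene 0.97 [218.0, 123.3, 37.4, 46.1] 0.8
top 0.96 [231.0, 229.8, 28.5, 39.6] 0.0
wrist 0.79 [233.9, 208.8, 92.5, 168.7] 0.81
['scene'] tilt 0.474 dx -1.0 h 113.6 cost 0.120
['wrist'] tilt 0.515 dx -0.4 h 114.8 cost 0.126
['scene', 'wrist'] tilt 0.486 dx -1.5 h 114.9 cost 0.237
[ 549.9 -124.   280.1] [ 0.4 -0.1 -2.7] 21.1167
```

View pics/l.png

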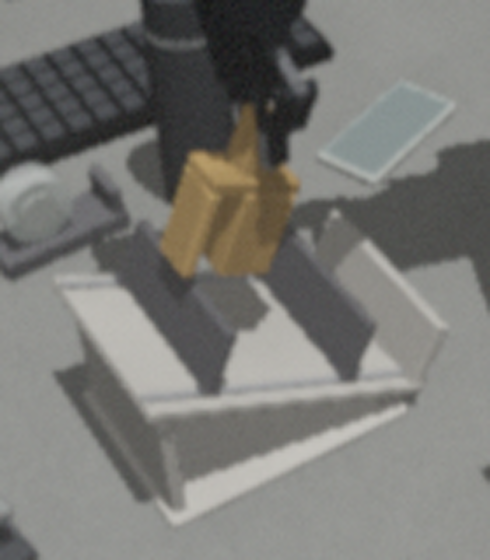

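```bash
python3 -m jog '3.5 0 -7.2 0 0;7 0 -14.4 0 0;11.7 0 -24.3 0 0;11.7 0 -24.3 0 0;11.7 0 -24.3 0 0'
python3 -m jog '3.5 0 -7.2 0 0;7 0 -14.4 0 0;10.4 0 -21.6 0 0;13 0 -27 0 0;13 0 -27 0 0'
python3 -m jog '1.7 0 -3.6 0 0;3.5 0 -7.2 0 0;3.5 0 -7.2 0 0;3.5 0 -7.2 0 0;3.5 0 -7.2 0 0'
```

```text
time: 21.83
eef_pos: [562.0, -123.8, 254.6]
tool_rot: [[-1.0, -0.012, -0.003], [-0.012, 1.0, 0.001], [0.003, 0.001, -1.0]]
ft_force: [0.2, 0.3, -2.2]
grip_width: 25.1
time: 22.25
eef_pos: [575.2, -123.8, 227.4]
tool_rot: [[-1.0, -0.012, -0.002], [-0.012, 1.0, 0.001], [0.002, 0.001, -1.0]]
ft_force: [-0.2, 0.0, -2.8]
grip_width: 24.8
time: 22.67
eef_pos: [579.0, -124.1, 222.1]
tool_rot: [[-1.0, -0.012, 0.0], [-0.012, 1.0, -0.0], [-0.0, -0.0, -1.0]]
ft_force: [-0.5, 0.4, -2.8]
grip_width: 24.9
```

```bash
python3 -m jog '1.3 0 -2.7 0 0;2.6 0 -5.4 0 0;2.6 0 -5.4 0 0;2.6 0 -5.4 0 0;2.6 0 -5.4 0 0' 40
python3 -m jog '0.4 0 -0.9 0 0;0.9 0 -1.8 0 0;0.9 0 -1.8 0 0;0.9 0 -1.8 0 0;0.9 0 -1.8 0 0'
```

```text
time: 23.08
eef_pos: [581.5, -124.1, 216.4]
tool_rot: [[-1.0, -0.012, -0.0], [-0.012, 1.0, -0.0], [0.0, -0.0, -1.0]]
ft_force: [0.6, -0.8, -2.0]
grip_width: 24.8
time: 23.5
eef_pos: [582.5, -124.1, 214.7]
tool_rot: [[-1.0, -0.012, 0.0], [-0.012, 1.0, -0.0], [-0.0, -0.0, -1.0]]
ft_force: [-0.1, -0.5, -1.4]
grip_width: 25.1
```

```bash
python3 -m jog '0.3 0 -0.7 0 0;0.6 0 -1.3 0 0;0.9 0 -1.8 0 0;0.9 0 -1.8 0 0;0.9 0 -1.8 0 0'
```

```text
time: 23.92
eef_pos: [582.3, -124.1, 214.4]
tool_rot: [[-1.0, -0.012, -0.001], [-0.012, 1.0, -0.001], [0.001, -0.001, -1.0]]
ft_force: [-7.4, 0.2, 11.6]
grip_width: 24.8
```

```bash
python3 -m jog '0.3 0 -0.7 0 0;0.3 0 -0.7 0 0;0 0 0 0 0;-0.4 0 0.9 0 0;-0.8 0 1.7 0 0' 40
python3 -m jog '0 0 0 0 0;0 0 0 0 0;0 0 0 0 0;-0.3 0 0.6 0 0;-0.3 0 0.6 0 0' 100
python3 -m jog '-3.6 0 -1.7 0 0;-7.2 -0.1 -3.5 0 0;-10.8 -0.1 -5.2 0 0;-14.4 -0.2 -7 0 0;-18 -0.2 -8.7 0 0'
```

```text
time: 24.33
eef_pos: [582.6, -124.1, 214.8]
tool_rot: [[-1.0, -0.012, 0.001], [-0.012, 1.0, -0.0], [-0.001, -0.0, -1.0]]
ft_force: [0.3, 0.1, -2.5]
grip_width: 24.9
time: 24.75
eef_pos: [582.4, -124.0, 214.9]
tool_rot: [[-1.0, -0.012, 0.0], [-0.012, 1.0, 0.0], [-0.0, 0.0, -1.0]]
ft_force: [-1.5, -0.9, -2.9]
grip_width: 24.8
time: 25.17
eef_pos: [565.9, -124.4, 206.8]
tool_rot: [[-1.0, -0.012, 0.004], [-0.012, 1.0, -0.0], [-0.004, -0.0, -1.0]]
ft_force: [4.6, 0.7, -3.0]
grip_width: 24.8
```

```bash
python3 -m jog '-3.6 0 -1.7 0 0;-7.2 -0.1 -3.5 0 0;-10.8 -0.1 -5.2 0 0;-14.4 -0.2 -7 0 0;-18 -0.2 -8.7 0 0'
python3 -m jog '-3.6 0 -1.7 0 0;-7.2 -0.1 -3.5 0 0;-10.8 -0.1 -5.2 0 0;-14.4 -0.2 -7 0 0;-18 -0.2 -8.7 0 0'
python3 -m jog '-2.7 0 -1.3 0 0;-5.4 -0.1 -2.6 0 0;-7.2 -0.1 -3.5 0 0;-7.2 -0.1 -3.5 0 0;-7.2 -0.1 -3.5 0 0'
```

```text
time: 25.58
eef_pos: [547.9, -124.7, 198.2]
tool_rot: [[-1.0, -0.012, 0.005], [-0.012, 1.0, -0.001], [-0.005, -0.001, -1.0]]
ft_force: [6.1, 0.3, -3.5]
grip_width: 24.8
time: 26.0
eef_pos: [530.0, -124.9, 189.5]
tool_rot: [[-1.0, -0.012, 0.005], [-0.012, 1.0, -0.001], [-0.005, -0.001, -1.0]]
ft_force: [5.2, 0.6, -3.1]
grip_width: 24.9
time: 26.42
eef_pos: [522.1, -125.1, 185.9]
tool_rot: [[-1.0, -0.012, 0.003], [-0.012, 1.0, -0.001], [-0.003, -0.001, -1.0]]
ft_force: [5.5, 0.1, -2.6]
grip_width: 24.8
```

```bash
python3 -m jog '-0.9 0 -0.4 0 0;-1.8 0 -0.9 0 0;-2.7 0 -1.3 0 0;-2.7 0 -1.3 0 0;-2.7 0 -1.3 0 0'
python3 -m jog '-0.5 0 -0.2 0 0;-0.9 0 -0.4 0 0;-0.9 0 -0.4 0 0;-0.9 0 -0.4 0 0;-0.9 0 -0.4 0 0'
python3 -m jog '-0.5 0 -0.2 0 0;-0.9 0 -0.4 0 0;-0.9 0 -0.4 0 0;-0.9 0 -0.4 0 0;-0.9 0 -0.4 0 0'
python3 w3.py 57 124;python3 tl.py
```

```text
time: 26.83
eef_pos: [519.3, -125.1, 184.6]
tool_rot: [[-1.0, -0.012, 0.002], [-0.012, 1.0, -0.001], [-0.002, -0.001, -1.0]]
ft_force: [5.1, 0.1, -2.0]
grip_width: 24.8
time: 27.25
eef_pos: [518.4, -125.1, 184.2]
tool_rot: [[-1.0, -0.012, 0.002], [-0.012, 1.0, -0.001], [-0.002, -0.001, -1.0]]
ft_force: [4.9, -0.9, -2.4]
grip_width: 24.8
time: 27.67
eef_pos: [517.5, -125.1, 183.8]
tool_rot: [[-1.0, -0.012, 0.002], [-0.012, 1.0, -0.001], [-0.002, -0.001, -1.0]]
ft_force: [5.0, 0.3, -3.6]
grip_width: 24.7
scene 0 d 57.2 y 5.1 [np.float64(0.376)] 0.62
scene 1 d 129.6 y -0.2 [np.float64(0.58)] 0.85
wrist 0 d 60.1 y -0.5 [np.float64(0.798)] 0.95
[ 517.6 -125.1  183.8] [ 5.3 -0.6 -4. ] 27.9667
scene 0.67 [230.1, 148.2, 37.5, 41.8] 0.67
top 0.44 [319.9, 203.4, 5.7, 3.7] 0.04
wrist 0.66 [234.7, 211.1, 87.2, 166.8] 0.82
['scene'] tilt 0.459 dx -2.1 h 112.6 cost 0.308
['wrist'] tilt 0.518 dx 0.1 h 115.3 cost 0.134
['scene', 'wrist'] tilt 0.453 dx -2.4 h 115.6 cost 0.439
[ 517.6 -125.1  183.8] [ 5.3 -0.6 -4. ] 27.9667
```

```bash
python3 -m jog '-0.4 0 -0.2 0 0;-0.4 0 -0.2 0 0;-0.4 0 -0.2 0 0;-0.4 0 -0.2 0 0;-0.4 0 -0.2 0 0'
python3 -m jog '-0.4 0 -0.2 0 0;-0.4 0 -0.2 0 0;-0.4 0 -0.2 0 0;-0.4 0 -0.2 0 0;-0.4 0 -0.2 0 0'
```

```text
time: 28.68
eef_pos: [517.2, -125.1, 183.6]
tool_rot: [[-1.0, -0.012, 0.002], [-0.012, 1.0, -0.001], [-0.002, -0.001, -1.0]]
ft_force: [5.0, -0.7, -3.8]
grip_width: 24.8
time: 29.1
eef_pos: [516.8, -125.1, 183.4]
tool_rot: [[-1.0, -0.012, 0.002], [-0.012, 1.0, -0.001], [-0.002, -0.001, -1.0]]
ft_force: [5.7, -1.1, -2.5]
grip_width: 24.8
```

```bash
python3 -m jog '-0.4 0 -0.2 0 0;-0.4 0 -0.2 0 0;-0.4 0 -0.2 0 0;-0.4 0 -0.2 0 0;-0.4 0 -0.2 0 0'
```

```text
time: 29.52
eef_pos: [516.4, -125.1, 183.2]
tool_rot: [[-1.0, -0.012, 0.002], [-0.012, 1.0, -0.001], [-0.002, -0.001, -1.0]]
ft_force: [5.3, -0.5, -2.7]
grip_width: 24.8
```

```bash
python3 -m jog '-0.4 0 -0.2 0 0;-0.4 0 -0.2 0 0;-0.4 0 -0.2 0 0;-0.4 0 -0.2 0 0;-0.4 0 -0.2 0 0'; python3 -m jog '-0.4 0 -0.2 0 0;-0.4 0 -0.2 0 0;-0.4 0 -0.2 0 0;-0.4 0 -0.2 0 0;-0.4 0 -0.2 0 0'
```

```text
time: 29.93
eef_pos: [516.0, -125.2, 183.0]
tool_rot: [[-1.0, -0.012, 0.002], [-0.012, 1.0, -0.001], [-0.002, -0.001, -1.0]]
ft_force: [5.3, -0.7, -3.8]
grip_width: 24.7
time: 30.35
eef_pos: [515.9, -125.2, 183.0]
tool_rot: [[-1.0, -0.012, 0.003], [-0.012, 1.0, -0.001], [-0.003, -0.001, -1.0]]
ft_force: [4.7, -0.5, -2.3]
grip_width: 24.9
```

```bash
python3 -m jog '-0.4 0 -0.2 0 0;-0.4 0 -0.2 0 0;-0.4 0 -0.2 0 0;-0.4 0 -0.2 0 0;-0.4 0 -0.2 0 0'
```

```text
time: 30.77
eef_pos: [515.8, -125.2, 182.9]
tool_rot: [[-1.0, -0.012, 0.004], [-0.012, 1.0, -0.001], [-0.004, -0.001, -1.0]]
ft_force: [5.9, -0.2, -2.1]
grip_width: 25.0
```

```bash
python3 -m jog '2 0 1.2 0 0;4 0 2.2 0 0;5.9 0 3.5 0 0;5.9 0 3.5 0 0;5.9 0 3.5 0 0'
python3 -m jog '-4.4 0 9 0 0;-10.9 0 22.5 0 0;-18.4 0 38 0 0;-26.1 0 54 0 0;-33 0 68.4 0 0'
python3 -m jog '0 0 30 0 0;0 20 60 0 0;0 55 75 0 0;0 90 75 0 0;0 125 75 0 0'
python3 w3.py 59 126
python3 - <<'E'
from h import *
im=manip.snapshot("scene")
cv2.imwrite("pics/n.png",np.hstack([cv2.resize(im[130:250,170:310],None,fx=3.3,fy=3.3,interpolation=cv2.INTER_CUBIC),cv2.resize(manip.snapshot("top")[100:260,280:400],None,fx=2.47,fy=2.475)]))
E
```

```text
time: 31.18
eef_pos: [519.4, -124.6, 185.5]
tool_rot: [[-1.0, -0.012, -0.001], [-0.012, 1.0, 0.0], [0.001, 0.0, -1.0]]
ft_force: [-0.4, 0.3, -2.3]
grip_width: 25.0
time: 31.6
eef_pos: [485.9, -124.6, 255.4]
tool_rot: [[-1.0, -0.012, -0.001], [-0.012, 1.0, -0.0], [0.001, 0.0, -1.0]]
ft_force: [-0.4, -0.6, -1.3]
grip_width: 24.8
time: 32.02
eef_pos: [486.9, 1.1, 331.3]
tool_rot: [[-1.0, -0.011, 0.003], [-0.011, 1.0, -0.001], [-0.003, -0.001, -1.0]]
ft_force: [0.3, 0.1, -2.3]
grip_width: 24.8
scene 0 d 60.5 y 0.1 [np.float64(0.824)] 0.77
scene 1 d 127.1 y -0.5 [np.float64(0.867)] 0.72
top 0 d 59.5 y -14.4 [np.float64(0.634)] 0.67
top 1 d 125.8 y -7.7 [np.float64(0.561)] 0.84
wrist 0 d 60.2 y -0.5 [np.float64(0.878)] 0.92
wrist 1 d 126.8 y 1.1 [np.float64(0.869)] 0.8
[486.7  -0.5 329.3] [-0.4 -0.8 -2.8] 32.3167
```

View pics/n.png

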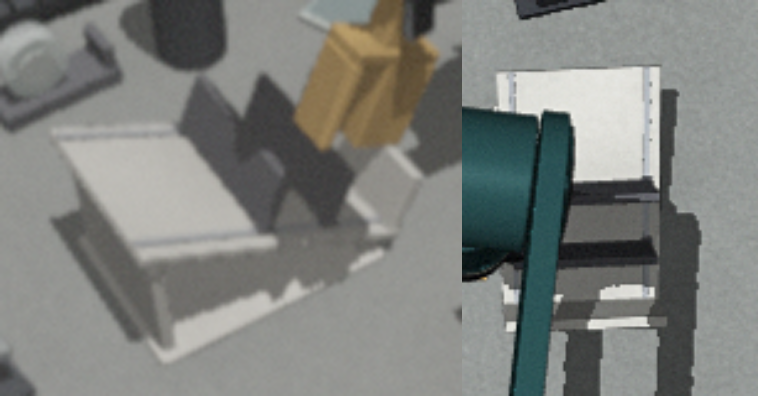

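```bash
python3 -m jog '28 15 0 0 0;56 30 0 0 0;84 45 0 0 0;113.5 60 -20 0 0;113.5 60 -55 0 0'
python3 -m jog '0 0 -35 0 0;0 0 -70 0 0;0 0 -105 0 0;0 0 -135 0 0;0 0 -135 0 0'
python3 tl.py
```

```text
time: 32.83
eef_pos: [609.6, 61.2, 277.4]
tool_rot: [[-1.0, -0.012, 0.014], [-0.012, 1.0, 0.001], [-0.014, 0.001, -1.0]]
ft_force: [2.0, -0.6, -2.6]
grip_width: 24.7
time: 33.25
eef_pos: [595.9, 58.9, 132.7]
tool_rot: [[-1.0, -0.01, -0.012], [-0.01, 1.0, -0.0], [0.012, -0.0, -1.0]]
ft_force: [-1.3, 0.4, -2.4]
grip_width: 24.9
scene 0.83 [239.7, 219.8, 37.2, 36.2] 0.72
top 0.87 [130.0, 130.2, 47.9, 50.5] 0.0
wrist 0.77 [232.5, 209.0, 91.1, 171.0] 0.63
['scene'] tilt 0.453 dx -1.7 h 114.5 cost 0.234
['wrist'] tilt 0.754 dx -0.2 h 113.9 cost 0.116
['scene', 'wrist'] tilt 0.547 dx -6.3 h 114.1 cost 0.499
[595.9  58.9 132.7] [-1.3  0.4 -2.4] 33.25
```

```bash
python3 -m jog '0 0 -8 0 0;0 0 -16 0 0;0 0 -20.5 0 0;0 0 -20.5 0 0;0 0 -20.5 0 0' 30
python3 -m jog '0 0 -1.5 0 0;4 0 -1.5 0 0;8 0 -1 0 0;13 0 -0.5 0 0;18 0 -0.5 0 0'
python3 -m jog '5 0 0 0 0;11 0 -0.5 0 0;16 0 -1 0 0;22 0 -2 0 0;22 0 -2 0 0'
python3 tl.py
```

```text
time: 33.97
eef_pos: [600.0, 60.3, 118.1]
tool_rot: [[-1.0, -0.012, -0.001], [-0.012, 1.0, -0.0], [0.001, -0.0, -1.0]]
ft_force: [0.5, -0.6, -2.1]
grip_width: 25.3
time: 34.38
eef_pos: [619.6, 60.2, 118.4]
tool_rot: [[-1.0, -0.012, 0.001], [-0.012, 1.0, -0.0], [-0.001, -0.0, -1.0]]
ft_force: [-0.2, 0.0, -1.0]
grip_width: 24.7
time: 34.8
eef_pos: [642.2, 60.3, 117.3]
tool_rot: [[-1.0, -0.012, 0.002], [-0.012, 1.0, -0.0], [-0.002, -0.0, -1.0]]
ft_force: [0.3, 0.8, 3.7]
grip_width: 25.0
scene 0.63 [223.7, 234.7, 38.5, 35.7] 0.71
top 0.64 [247.8, 158.2, 14.5, 7.4] 0.11
wrist 0.93 [236.4, 207.3, 85.7, 170.0] 0.84
['scene'] tilt 0.446 dx -1.8 h 112.9 cost 0.265
['wrist'] tilt 0.468 dx -0.9 h 114.5 cost 0.121
['scene', 'wrist'] tilt 0.453 dx -1.5 h 115.3 cost 0.379
[642.2  60.3 117.3] [0.3 0.8 3.7] 34.8
```

```bash
python3 -m jog '0 0 8 0 0;-25 0 8 0 0;-50 0 8 0 0;-50 0 2 0 0;-50 0 -1.5 0 0' 20
python3 -m jog '0 0 0 0 0;2 0 -0.5 0 0;6 0 -0.5 0 0;10 0 0 0 0;14 0 0.5 0 0'
python3 -m jog '5 0 0 0 0;10 0 0 0 0;15 0 -0.5 0 0;20 0 -1 0 0;20 0 -1 0 0'
python3 tl.py
```

```text
time: 35.52
eef_pos: [588.8, 60.4, 116.9]
tool_rot: [[-1.0, -0.012, -0.002], [-0.012, 1.0, 0.0], [0.002, 0.0, -1.0]]
ft_force: [-14.1, 0.5, 52.4]
grip_width: 24.6
time: 35.93
eef_pos: [603.4, 60.5, 116.8]
tool_rot: [[-1.0, -0.012, -0.003], [-0.012, 1.0, 0.0], [0.003, 0.0, -1.0]]
ft_force: [-4.6, 1.1, 10.1]
grip_width: 24.7
time: 36.35
eef_pos: [623.9, 60.4, 114.5]
tool_rot: [[-1.0, -0.012, -0.003], [-0.012, 1.0, 0.0], [0.003, 0.0, -1.0]]
ft_force: [-4.6, 0.0, 7.7]
grip_width: 24.6
scene 0.71 [241.4, 226.7, 32.5, 41.4] 0.49
top 0.73 [248.0, 168.2, 10.9, 12.9] 0.14
wrist 0.73 [235.5, 171.7, 89.1, 177.0] 0.63
['scene'] tilt 0.091 dx -3.2 h 114.7 cost 0.209
['wrist'] tilt 0.124 dx -1.3 h 113.5 cost 0.081
['scene', 'wrist'] tilt 0.114 dx -1.8 h 114.1 cost 0.291
[623.9  60.4 114.5] [-4.6  0.   7.7] 36.35
```

```bash
python3 -m jog '4 0 -0.5 0 0;8 0 -1 0 0;12 0 -1.5 0 0;12 0 -1.5 0 0;12 0 -1.5 0 0'
python3 tl.py
```

```text
time: 37.07
eef_pos: [635.1, 60.3, 112.9]
tool_rot: [[-1.0, -0.012, -0.004], [-0.012, 1.0, -0.0], [0.004, 0.0, -1.0]]
ft_force: [-4.5, 0.5, 6.1]
grip_width: 24.8
scene 0.67 [237.9, 230.3, 30.1, 37.9] 0.46
top 0.76 [249.5, 162.3, 10.1, 13.1] 0.16
wrist 0.87 [233.9, 162.2, 91.6, 188.9] 0.6
['scene'] tilt 0.060 dx -1.3 h 113.2 cost 0.266
['wrist'] tilt 0.065 dx -1.7 h 113.7 cost 0.073
['scene', 'wrist'] tilt 0.047 dx -2.6 h 114.4 cost 0.334
[635.1  60.3 112.9] [-4.5  0.5  6.1] 37.0667
```

```bash
python3 -m jog '3 0 -0.7 0 0;6 0 -1.4 0 0;6 0 -2 0 0;6 0 -2 0 0;6 0 -2 0 0'
python3 tl.py
```

```text
time: 37.78
eef_pos: [640.9, 60.4, 111.4]
tool_rot: [[-1.0, -0.012, -0.004], [-0.012, 1.0, 0.0], [0.004, 0.0, -1.0]]
ft_force: [-5.7, -0.4, 9.5]
grip_width: 24.7
scene 0.76 [238.0, 229.6, 32.8, 40.5] 0.43
top 0.58 [248.3, 163.1, 12.2, 11.7] 0.16
wrist 0.17 [0.9, 0.0, 56.1, 391.2] 0.0
['scene'] tilt 0.018 dx -1.0 h 113.9 cost 0.228
['scene'] tilt 0.018 dx -1.0 h 113.9 cost 0.228
[640.9  60.4 111.4] [-5.7 -0.4  9.5] 37.7833
```

```bash
python3 -m jog '-1 0 0.5 0 27;-1 0 1 0 29;-1 0 1 0 32;-1 0 1 0 38;-1 0 1 0 44' 20
python3 -m jog '0 0 0 0 46;0 0 20 0 46;0 0 50 0 46;0 0 85 0 46;0 0 120 0 46'
python3 -m jog '-10 0 20 0 46;-25 0 30 0 46;-50 0 40 0 46;-50 0 40 0 46;-50 0 40 0 46'
python3 - <<'E'
from h import *
st=manip.read_state();print(st["eef_pos"])
im=manip.snapshot("scene");cv2.imwrite("pics/p.png",im)
f=lambda p:[yawT(P,p[0],p[1],p[2]/100) for P in SP]
for n in("scene","wrist"):
  cm=cam(n);manip.snapshot(n);L=manip.masks_of(n,"spacer");pr=render(cm,f([641,60,1]))
  b=max(L,key=lambda k:iou(k["mask"],pr));print(n,b["conf"],fit(f,[(cm,b["mask"])],[641,60,1],[6,6,8]))
E
```

```text
time: 38.5
eef_pos: [641.9, 60.2, 111.6]
tool_rot: [[-1.0, -0.012, 0.0], [-0.012, 1.0, -0.0], [-0.0, -0.0, -1.0]]
ft_force: [0.1, -0.1, -0.2]
grip_width: 43.8
time: 38.92
eef_pos: [640.9, 60.2, 232.2]
tool_rot: [[-1.0, -0.012, -0.002], [-0.012, 1.0, -0.0], [0.002, -0.0, -1.0]]
ft_force: [0.7, -0.8, 0.2]
grip_width: 46.0
time: 39.33
eef_pos: [591.0, 60.3, 272.6]
tool_rot: [[-1.0, -0.012, 0.001], [-0.012, 1.0, -0.0], [-0.001, -0.0, -1.0]]
ft_force: [0.2, -0.7, 0.7]
grip_width: 46.1
[591.02725933  60.3209394  272.57270978]
scene 0.86 (array([645.41539718,  58.71822056,   3.81942916]), [np.float64(0.903)])
wrist 0.74 (array([ 6.43748474e+02,  6.03511323e+01, -4.95519041e-01]), [np.float64(0.941)])
```

View pics/p.png

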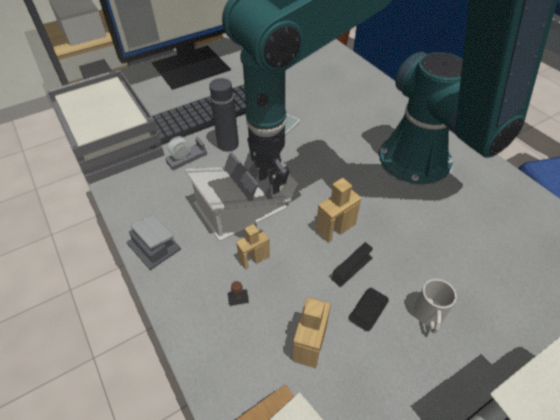

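```bash
python3 w3.py 60 126.5; python3 -c "
from plant import manip
print(manip.close_job())"
```

```text
scene 0 d 68.4 y 0.6 [np.float64(0.419)] 0.52
scene 1 d 127.9 y -0.1 [np.float64(0.873)] 0.64
top 0 d 58.3 y 0.2 [np.float64(0.815)] 0.81
top 1 d 126.4 y 0.6 [np.float64(0.847)] 0.64
wrist 0 d 59.4 y -2.1 [np.float64(0.917)] 0.89
wrist 1 d 126.9 y -1.1 [np.float64(0.923)] 0.58
[591.7  60.3 271.4] [-0.3 -0.2  0.1] 39.8833
the job is handed in; nothing more can be done
None
```

I spaced both dividers with the smallest block, stood the block upright on the desk and handed the job in at about 40 s. The checks that worked agree with equal 57 mm gaps.

- **Tilting the block:** The tool always points straight down, so I gripped the block by its post and turned it to the deck's slope by hooking it on the front stop. I pressed it against the deck at each divider to square it.
- **First divider:** I drew it until the foot met the front stop, when motion stalled and the force rose.
- **Second divider:** I drew it in 0.4 mm steps until the foot stalled on the first divider. This was within about 0.3 mm of the travel I expected. I stopped about 0.8 mm of commanded travel after contact, and the contact forces showed no sign of shoving the first divider.

**Last checks**
- **Second gap:** The spacing from divider to divider, including the 10 mm panel, should be 67 mm. After lift-off the three cameras gave 66.3 to 66.6 mm. At the end the top camera gave 68.1 mm and the wrist camera 67.5 mm.
- **First gap:** The cameras gave 58 to 60 mm, measured from a deck zero that may be about 2 to 3 mm off. That fits 57 mm, but the contact with the stop is the stronger evidence.
- **Failed check:** The final scene-camera reading of the first divider (68.4 mm, overlap 0.42) was spoiled by the arm blocking the view, so I ignored it.
- **Block and desk:** The block stands upright near x 644, y 60 and is released. The other things on the desk look unmoved in the picture, and the arm is touching nothing.
- **Force peak:** Pressing on the desk to turn the block upright reached about 52 N at the wrist, below the 120 N limit.

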